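Stow the foot file in the sprung tray bay

ROBOT

A 6-joint arm with a two-finger parallel gripper is mounted at the origin on the work surface. World frame = base frame: x ahead of the robot, y to its left, z up, the work surface at z = 0. Lengths are in m, angles in rad, forces in N, time in s.
With the tool pointing down it reaches from about 0.325 to 0.9 m from the base axis. Payload 3.5 kg.
Tool frame: the origin (TCP) lies midway between the tips of the shut fingers; the grasp point (between the pads) lies ctrl.tcp_to_grasp behind it (ctrl.tcp_to_grasp is the distance from the TCP to the grasp point, in m); z points along the fingers, y is the line along which they close (so a half turn about z gives the same grasp; the last joint's range is limited). The gripper opens to 85 mm and grips with 20 to 120 N. Pads are 22 mm wide; open, the fingers measure 114 mm over their backs; the gripper's body (76 mm by 85 mm) begins 54 mm behind the grasp point. The pads swing forward as they close: fully open they stand 13 mm farther back than shut.
Start: joints at [-1.341, 0.276, -0.026, 1.268, 0, 1.467], TCP at [0.204, -0.591, 0.231] pointing down, gripper open.
Joint ranges: [-3.12, 3.12], [-0.85, 1.88], [-1.08, 1.24], [-1.95, 2.15], [-1.57, 1.53], [-3.14, 3.14]. Speed limits (rad/s): [2.57, 2.57, 3.14, 3.14, 3.14, 3.14].

INTERFACE

Orientations are given as a unit quaternion [w, x, y, z].
In Python, from station import get_state, viewer, ctrl gives the robot as it stands.
- The arm moves only by the tool send_rows, never from a script. Its argument "steps" is one flat list of numbers, 7 for each row, row after row: the turn, a rotation vector about the world's x, y, z in rad, then the shift along the world's x, y, z in m, then the opening, from -1 (shut) to 1 (fully open), so that 0 is half open. In form: [wx, wy, wz, tx, ty, tz, fingers, wx, wy, wz, tx, ty, tz, fingers, ...]. A call has 1 to 20 rows; each row shifts and turns the commanded pose from where the row before left it; what a row does not reach is not made up. A row lasts 1/12 s, in which the tool goes at most 41.7 mm and 7.16 degrees, less where a joint would pass 70% of its speed; a pose out of reach is approached as far as the arm can. A call with a gripper value outside its range is refused whole. The fingers move at their own pace and stop on an object; "squeeze" is the grip in N (left out, the last holds). Time passes only in rows, so rows that do not move let the fingers close. It gives the time, the measured TCP pose, the force, the opening and the grip force at its end, in the units of the state.
- get_state(): the state, without advancing time (a new reading comes with each control period).
- viewer.camera(name): name is "scene" or "top" or "wrist"; returns a dict with "frame" (400x640x3 uint8, red, green, blue), "depth" (400x640 float32, m along the optical axis (not along the pixel's ray), 0 where there is no reading), "fovy" (degrees; the focal length in pixels is half the picture's height over the tangent of half this angle, whatever the lens; pixels are square), "cx", "cy" (the principal point, pixels), "pose" (4x4, takes a point from camera to world coordinates); the wrist camera has in their place "mount" (4x4, takes a point from camera to tool coordinates, whose origin is the TCP and whose axes are the flange's). Camera axes: x right, y up, looking along -z (the intrinsics and any distortion apply to the point x, -y, -z); pixel columns grow to the right and rows downward; lengths in m; the calibration is good to about 2 mm. A picture is of the moment at which its call begins: read the wrist's pose just before it.
- ctrl.finish_job(): hands the job in; it is judged then, once.
The state is a dict: "time": time; "joint_positions": joint angles; "qvel": joint speeds; "effort": joint torques, N m; "tool_pos": TCP position; "tcp_rot": TCP orientation; "force": force on the tool from outside, world axes, zero at the start; "moment": the same for the moment, N m; "gripper_width": finger opening in m; "gripper_force": force on a finger pad.
Only numpy, scipy, OpenCV 4.12 (cv2) and the standard library are available. Lean on these libraries where they do the work, as an engineer would, in place of code of your own. Each camera call takes 0.05 s, during which the arm holds its last target. There are 200 camera calls.

TASK

Put the wooden foot file away in the white organiser tray: its wide head goes first, under the metal hood and against the sprung stop, and its handle end then goes down behind the sill at the other end of that bay, so that the file lies flat on the bay's floor, pumice side up, held there by the spring. Press the sprung stop back only as far as needed, never right to the end of its travel, and leave the comb, the nail brush and the wrapped soap where they are.

Things in the scene. Friction and masses are not known exactly. Their poses are not given: they have to be found in the camera images.
- file: foot file, a flat pale wooden paddle 180 long, 16 thick, 90 g; origin at the middle of its underside. +x points to its head: from x = 5 to 90 it is 46 wide (y), with a grey pumice pad on top; from x = -90 to 5 it is the handle, 28 wide. z up. It starts lying pumice side up on a fixed bamboo board (260 x 190, 10 thick)
- nose (a point): middle of the lower edge of the file's head end (x = 90 on the file, underside)
- tail (a point): middle of the lower edge of the file's handle end (x = -90 on the file, underside)
- tray: white tray fixed on the table, 214 long (x -108 to 106), floor 6 thick. Origin on its underside below the hooded bay's centre; +x along that bay to the hood, z up. The bay inside: 52 wide (y -26 to 26), x -100 to 100; side walls 5 thick, 10 high above the floor; sill at the -x end 8 thick, 14 high above the floor. Beside it, y 31 to 93, a plain bay holds the comb
- hood_edge (a point): middle of the lower front edge of the steel hood's roof (tray x = 45, z = 36, i.e. 30 above the bay floor). The hood covers the bay from there to tray x = 106; its roof is 4 thick and 62 wide
- stop_rest (a point): on the hooded bay's floor, where the face of the sprung stop is at rest (tray x = 72, z = 6): 172 from the sill, 8 less than the file's length
- sill_top (a point): middle of the top inner edge of the sill (tray x = -100, z = 20)
- stop (a joint): travel of the sprung stop, a grey plate 46 wide and 22 high under the hood that faces the sill, in m: 0 at rest (pushes with about 4 N), grows towards +x of the tray, 0.008 with the file in place (about 7 N), 0.018 at the end of its travel (about 10 N)
- comb: black comb 150 x 36 x 6, lying in the tray's plain bay; leave alone
- nail_brush: wooden nail brush 85 x 36 x 32, standing on the board's far corner near the file; leave alone
- wrapped_soap: paper-wrapped soap bar 85 x 55 x 26 on the table; leave alone
Mind the look-alikes: they are no part of the job. What is shaped like the file but black or blue is not meant.

How it is judged:
At the end, for the whole second after the job is handed in: File still in the hooded bay, pumice up, flat (0.04 rad; both ends of its underside under 3 mm above the floor), nose beyond tray x = 74 mm, tail between x = -103 and -94, within 12 mm of the bay axis, the sprung stop pressed back by it more than 4 mm (x of nose in the frame of tray above 0.074 m and z of each of nose, tail in the frame of tray below 0.009 m and x of tail in the frame of tray between -0.103 and -0.094 m and z of tail in the frame of tray above 0.003 m and y of file in the frame of tray between -0.012 and 0.012 m and angle between file's own z axis and vertical below 0.04 rad and value of joint stop above 0.004 m and linear speed of file below 0.02 m/s); the robot touches nothing.
It fails at once if the sprung stop is driven to the end of its travel (beyond 16 of 18 mm) (value of joint stop above 0.016 m).
It fails at once if the comb, nail brush or wrapped soap is moved by more than 25 mm (distance of any of comb, nail_brush, wrapped_soap from where it was at the start of the episode above 0.025 m).
It also fails if it takes over 56 s, if anything falls off the work surface, if the arm or the gripper's body presses on something with over 40 N, if the wrist force passes 120 N, or if a joint passes its speed limit or range.

## Working session

There is one attempt and no reset: what is moved stays moved. The work goes in short steps, Python scripts to look and compute and a tool call to move; the robot and the scene stay as the last step left them, time stands still between calls to the robot, and variables do not carry over. Pictures are saved under pics/ and viewed, at most 10 in all, crops included, and the job is handed in when it is done.

Besides the shell and the picture viewer there is one more tool, called after ">>>" in YAML: its name, and indented under it one key for each argument. send_rows: Moves the arm, as the interface text tells. Its arguments: {"type":"object","properties":{"steps":{"type":"array","items":{"type":"number"}},"squeeze":{"type":"number"}},"required":["steps"]}

```bash
mkdir -p pics
cat > h.py <<'E'
import numpy as np, cv2
from station import get_state, viewer, ctrl
from scipy.spatial.transform import Rotation as R
def cam(n):
    s=get_state(); c=viewer.camera(n)
    if 'pose' not in c:
        T=np.eye(4); q=s['tcp_rot']; T[:3,:3]=R.from_quat([q[1],q[2],q[3],q[0]]).as_matrix(); T[:3,3]=s['tool_pos']; c['pose']=T@np.array(c['mount'])
    c['f']=200/np.tan(np.radians(c['fovy'])/2); return c
def save(c,n,crop=None,k=1):
    im=c['frame'][:,:,::-1]
    if crop: x0,x1,y0,y1=crop; im=im[y0:y1,x0:x1]
    cv2.imwrite('pics/'+n,cv2.resize(im,None,fx=k,fy=k,interpolation=cv2.INTER_CUBIC))
def px(c,u,v,z=None):
    d=np.array([(u-c['cx'])/c['f'],-(v-c['cy'])/c['f'],-1.]); P=np.array(c['pose'])
    if z is None:
        p=np.median(c['depth'][int(v)-1:int(v)+2,int(u)-1:int(u)+2]); return P[:3,:3]@(d*p)+P[:3,3]
    w=P[:3,:3]@d; return P[:3,3]+w*(z-P[2,3])/w[2]
E
python3 - <<'E'
from h import *
for n in ['top','scene']:
    c=cam(n); save(c,n+'1.png',k=1.25); np.savez(n+'.npz',**{k:v for k,v in c.items()})
    print({k:v for k,v in c.items() if k not in('frame','depth')})
print(get_state(),ctrl.tcp_to_grasp)
E
```

```text
{'fovy': 54.8310010753351, 'cx': 315.203200852779, 'cy': 202.24034533251947, 'pose': array([[-0.02146974,  0.99397548, -0.10747932,  0.37370675],
       [-0.9996045 , -0.01938875,  0.02036955,  0.03107085],
       [ 0.01816295,  0.10787414,  0.99399863,  1.0941192 ],
       [ 0.        ,  0.        ,  0.        ,  1.        ]]), 'f': np.float64(385.58376425105416)}
{'fovy': 51.14893832768688, 'cx': 318.2904815903389, 'cy': 200.22839854889466, 'pose': array([[ 0.73626859, -0.52069497,  0.43218666,  1.03026074],
       [ 0.67662205,  0.57549463, -0.45933487, -0.55704108],
       [-0.00954775,  0.63062086,  0.77603232,  1.01794047],
       [ 0.        ,  0.        ,  0.        ,  1.        ]]), 'f': np.float64(417.9099908634808)}
{'time': 0.1, 'joint_positions': array([-1.34136011e+00,  2.77093896e-01, -2.77673950e-02,  1.26802075e+00,
       -2.51647890e-05,  1.46738160e+00]), 'qvel': array([ 0.00096395, -0.0021989 ,  0.00354126, -0.00134298, -0.00011162,
       -0.00041731]), 'effort': array([ 9.14468569e-05, -4.46708179e+01,  2.96128410e+01,  8.42625828e-03,
       -1.09378577e-04,  1.51608322e-05]), 'tool_pos': array([ 0.20402068, -0.5899945 ,  0.23023744]), 'tcp_rot': array([-1.03999475e-03,  9.86182678e-01,  1.65658198e-01, -7.82251208e-05]), 'force': array([-0.4809962 ,  0.58729875, -0.28853446]), 'moment': array([-0.00028889,  0.04391474, -0.00483194]), 'gripper_force': 0.0, 'gripper_width': 0.0852397230413858} 0.0187
```

View pics/top1.png

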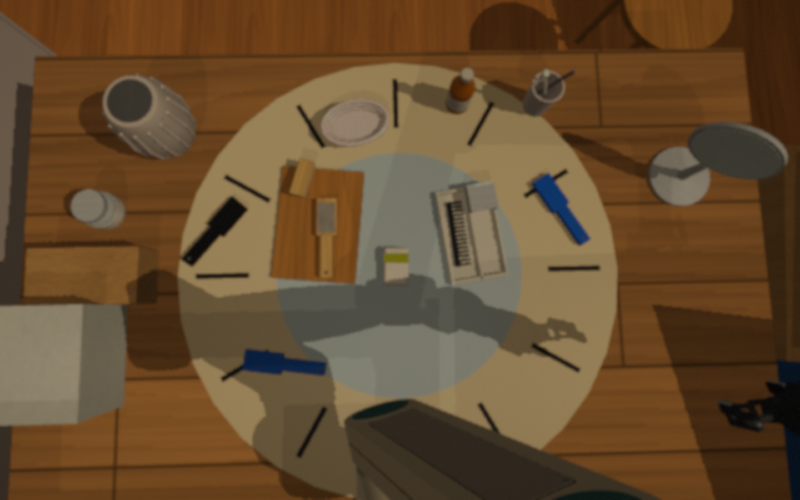

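View pics/scene1.png

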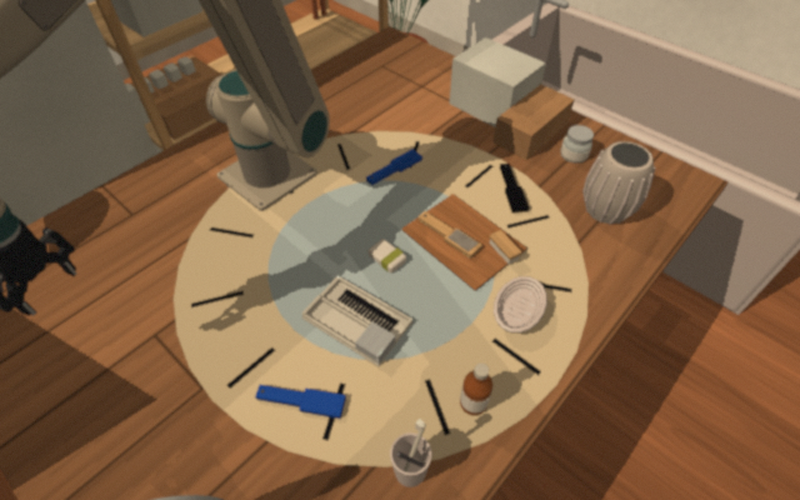

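Candidates (top picture, shown pixels): the wooden paddle with grey pad on the board at (325,237), a black look-alike at (215,232), and blue ones at (285,362) and (560,208). I choose the wooden one on the board. The tray is at (470,232), with the hood on its far end (478,195) and the comb in its left bay. Next, a close crop to check.

Run:
```python
from h import *
c=dict(np.load('top.npz')); save(c,'top2.png',(210,410,120,240),4)
```

```text
(no output)
```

View pics/top2.png

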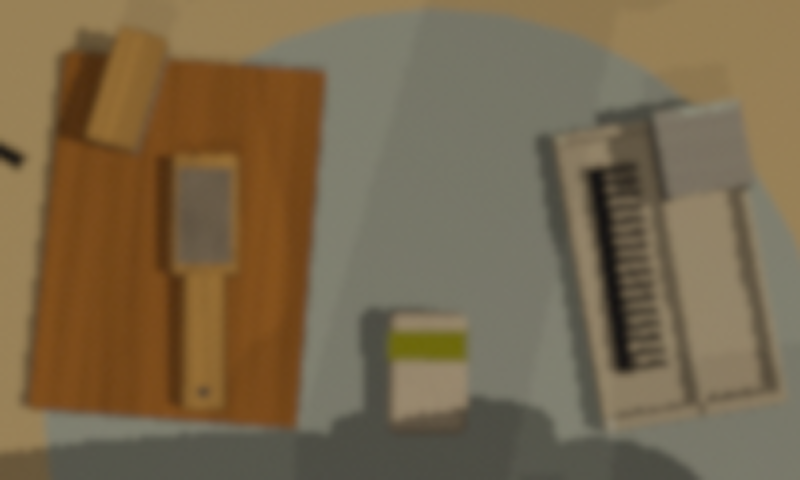

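The crop confirms it: pale paddle, grey pad, head at crop (205,210), tail at (203,405). The brush is at (128,90), the soap at (428,370), and the hooded bay is on the right with its sill at (740,395).

Run:
```python
from h import *
c=dict(np.load('top.npz'))
def g(u,v,z): return px(c,210+u/4-.375,120+v/4-.375,z)
np.set_printoptions(precision=4,suppress=True)
for n,u,v,z in [('tailL',182,408,.026),('tailR',224,408,.026),('headL',174,153,.026),('headR',240,155,.026),
 ('trL',608,432,.016),('trR',785,402,.02),('sep',702,410,.02),('hoodFL',661,201,.04),('hoodFR',752,186,.04),('hoodBL',653,112,.04),('hoodBR',740,100,.04),('trBL',553,135,.016),('boardBL',66,52,.01),('boardBR',325,72,.01),('boardFR',296,428,.01),('boardFL',25,404,.01),('brush',128,90,.042),('soap',428,370,.026)]:
    print(n,g(u,v,z),'depth',px(c,210+u/4,120+v/4)if n[-1] not in'LR' else '')
for u,v in [(205,210),(204,340),(700,150),(720,280),(428,370),(280,250)]: print(u,v,px(c,210+u/4,120+v/4))
```

```text
tailL [0.4386 0.1764 0.026 ] depth 
tailR [0.438  0.1474 0.026 ] depth 
headL [0.6181 0.1812 0.026 ] depth 
headR [0.6159 0.1348 0.026 ] depth 
trL [ 0.4163 -0.1194  0.016 ] depth 
trR [ 0.4345 -0.2438  0.02  ] depth 
sep [ 0.4301 -0.1852  0.02  ] depth [ 0.4292 -0.187   0.0162]
hoodFL [ 0.575  -0.1586  0.04  ] depth 
hoodFR [ 0.5845 -0.2226  0.04  ] depth 
hoodBL [ 0.6384 -0.1554  0.04  ] depth 
hoodBR [ 0.6459 -0.2169  0.04  ] depth 
trBL [ 0.6288 -0.0874  0.016 ] depth 
boardBL [0.697  0.2604 0.01  ] depth 
boardBR [0.6793 0.0748 0.01  ] depth 
boardFR [0.4239 0.0989 0.01  ] depth 
boardFL [0.4446 0.2882 0.01  ] depth 
brush [0.6597 0.2106 0.042 ] depth [0.6588 0.2097 0.0412]
soap [0.4615 0.0058 0.026 ] depth [0.4605 0.0048 0.0254]
205 210 [0.5761 0.1587 0.0252]
204 340 [0.4845 0.1599 0.0256]
700 150 [ 0.6099 -0.1885  0.0389]
720 280 [ 0.5224 -0.2058  0.0062]
428 370 [0.4605 0.0048 0.0254]
280 250 [0.5494 0.1077 0.0092]
```

>>> send_rows:
  steps: [0, 0, 0.11, 0.017, 0.028, 0.005, 1, 0, 0, 0.11, 0.017, 0.028, 0.005, 1, 0, 0, 0.11, 0.017, 0.028, 0.005, 1, 0, 0, 0.11, 0.017, 0.028, 0.005, 1, 0, 0, 0.11, 0.017, 0.028, 0.005, 1, 0, 0, 0.11, 0.017, 0.028, 0.005, 1, 0, 0, 0.11, 0.017, 0.028, 0.005, 1, 0, 0, 0.11, 0.017, 0.028, 0.005, 1, 0, 0, 0.11, 0.017, 0.028, 0.005, 1, 0, 0, 0.11, 0.017, 0.028, 0.005, 1, 0, 0, 0.11, 0.017, 0.028, 0.005, 1, 0, 0, 0.11, 0.017, 0.028, 0.005, 1, 0, 0, 0.11, 0.017, 0.028, 0.005, 1, 0, 0, 0.11, 0.017, 0.028, 0.005, 1, 0, 0, 0, 0, 0, 0, 1, 0, 0, 0, 0, 0, 0, 1, 0, 0, 0, 0, 0, 0, 1]

```text
time: 1.52
tool_pos: [0.4418, -0.1987, 0.3009]
tcp_rot: [-0.0, 0.593, 0.805, -0.0]
force: [-1.2, 0.3, 0.3]
gripper_width: 0.0852
gripper_force: 0.0
```

Run:
```python
from h import *
s=get_state(); print(s['tool_pos'],s['tcp_rot'],s['joint_positions'])
c=cam('wrist'); save(c,'w1.png',k=1.25); np.savez('w1.npz',**c); print(c['mount'],c['fovy'],c['cx'],c['cy'])
```

```text
[ 0.44182057 -0.19867822  0.3008597 ] [-3.96504651e-04  5.92848544e-01  8.05313826e-01 -2.97022040e-04] [-5.55808139e-01 -4.72797882e-03 -2.05546342e-01  1.37081527e+00
 -5.29790079e-04  7.13375142e-01]
[[-3.00226141e-04  9.54665624e-01  2.97680124e-01  7.55531763e-02]
 [ 9.99999584e-01  5.43029195e-04 -7.32952160e-04 -2.11110108e-04]
 [-8.61373229e-04  2.97679780e-01 -9.54665390e-01 -1.42267297e-01]
 [ 0.00000000e+00  0.00000000e+00  0.00000000e+00  1.00000000e+00]] 63.63802377429687 317.93320814381076 201.76833426783807
```

View pics/w1.png

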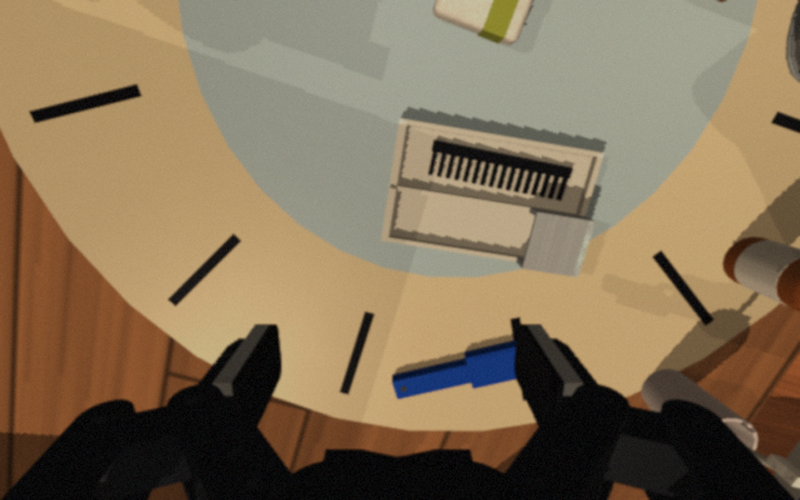

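The wrist view shows the tray at (490,190), with the sill at left (388,215), the hood at (557,240) and the bay empty. I enlarge it to measure.

Run:
```python
from h import *
c=dict(np.load('w1.npz')); save(c,'w1c.png',(295,495,80,225),4)
```

```text
(no output)
```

View pics/w1c.png

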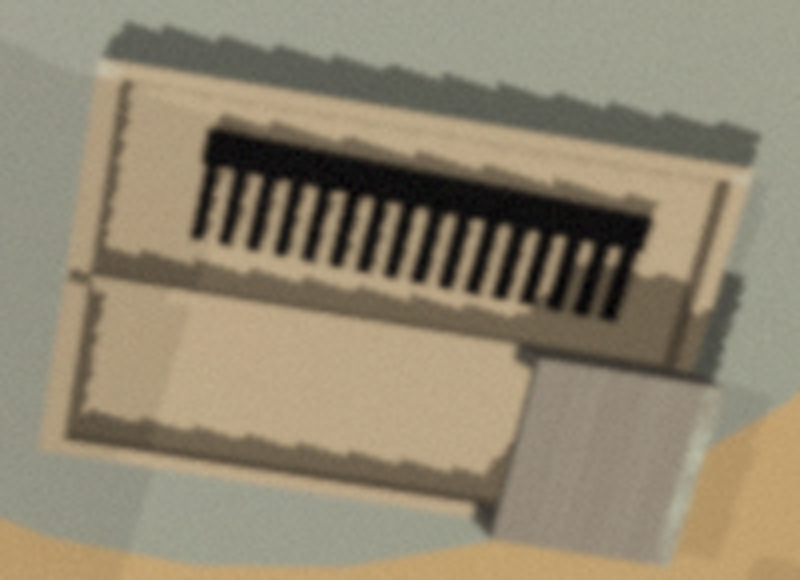

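Run:
```python
from h import *
from scipy.optimize import least_squares
np.set_printoptions(precision=4,suppress=True)
w=dict(np.load('w1.npz')); t=dict(np.load('top.npz'))
def W(u,v,z): return px(w,295+u/4-.375,80+v/4-.375,z)
def T(u,v,z): return px(t,210+u/4-.375,120+v/4-.375,z)
A=[(-.108,.098,.016,100,62),(.106,.098,.016,750,170),(.045,.031,.04,530,362),(.045,-.031,.04,490,535),(.106,.031,.04,718,383),(.106,-.031,.04,668,563),(-.108,-.031,.02,42,450)]
B=[(-.108,.098,.016,608,432),(-.108,-.031,.02,785,402),(.045,.031,.04,661,201),(.045,-.031,.04,752,186),(.106,.031,.04,653,112),(.106,-.031,.04,740,100),(.106,.098,.016,553,135)]
for F,L in((W,A),(T,B)):
    X=np.array([F(u,v,z)[:2] for _,_,z,u,v in L]); M=np.array([l[:2] for l in L])
    def f(p):
        c,s=np.cos(p[2]),np.sin(p[2]); return (M@np.array([[c,s],[-s,c]])+p[:2]-X).ravel()
    r=least_squares(f,[.536,-.199,.15],loss='soft_l1',f_scale=.002); print(r.x); print(f(r.x).reshape(-1,2)*1000)
for u,v in[(300,340),(600,450),(250,320)]: print(px(w,295+u/4,80+v/4))
```

```text
[ 0.5381 -0.1997  0.1443]
[[-2.0058  0.5841]
 [-0.071   0.7368]
 [ 1.5372  2.5636]
 [ 0.2172 -0.991 ]
 [ 1.8951 -0.1794]
 [ 0.0993 -0.6621]
 [-2.0228 -1.376 ]]
[ 0.5366 -0.1992  0.1362]
[[-0.0015  2.6672]
 [-0.722  -0.7878]
 [ 1.9253 -3.789 ]
 [ 0.8728 -1.1636]
 [-0.9724  1.2935]
 [-0.1182  1.4029]
 [-0.5318 -0.3317]]
[ 0.5124 -0.1851  0.0051]
[ 0.6103 -0.1855  0.0401]
[ 0.4936 -0.1836  0.0057]
```

>>> send_rows:
  steps: [0, 0, 0.1037, 0.0026, 0.03, -0.014, 1, 0, 0, 0.1037, 0.0026, 0.03, -0.014, 1, 0, 0, 0.1037, 0.0026, 0.03, -0.014, 1, 0, 0, 0.1037, 0.0026, 0.03, -0.014, 1, 0, 0, 0.1037, 0.0026, 0.03, -0.014, 1, 0, 0, 0.1037, 0.0026, 0.03, -0.014, 1, 0, 0, 0.1037, 0.0026, 0.03, -0.014, 1, 0, 0, 0.1037, 0.0026, 0.03, -0.014, 1, 0, 0, 0.1037, 0.0026, 0.03, -0.014, 1, 0, 0, 0.1037, 0.0026, 0.03, -0.014, 1, 0, 0, 0.1037, 0.0026, 0.03, -0.014, 1, 0, 0, 0.1037, 0.0026, 0.03, -0.014, 1, 0, 0, 0, 0, 0, 0, 1, 0, 0, 0, 0, 0, 0, 1, 0, 0, 0, 0, 0, 0, 1]

```text
time: 2.82
tool_pos: [0.4734, 0.1601, 0.1331]
tcp_rot: [-0.0, 0.013, 1.0, -0.0]
force: [0.3, -1.6, 1.3]
gripper_width: 0.0855
gripper_force: 0.0
```

Run:
```python
from h import *
s=get_state(); print(s['tool_pos'],s['tcp_rot'],s['joint_positions'])
c=cam('wrist'); save(c,'w2.png',k=1.25); np.savez('w2.npz',**c)
```

```text
[0.47341375 0.16011446 0.13305607] [-3.75699055e-04  1.34127075e-02  9.99909903e-01 -3.78518150e-04] [ 1.97054460e-01  1.32084399e-01 -4.24508693e-01  1.01509621e+00
 -5.83351015e-04  2.23880943e-01]
```

View pics/w2.png

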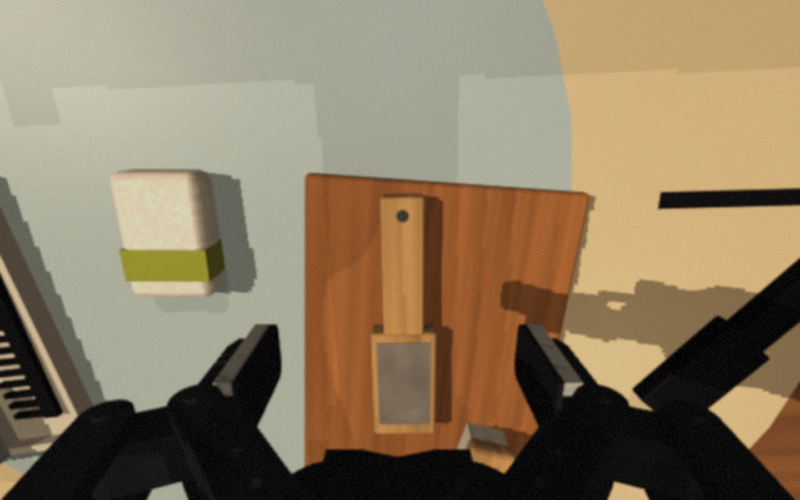

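The wrist view shows the file centred between the fingers: tail corners (381,196)/(424,196), head end (375,431)/(434,432), brush at (488,445), clear of the fingers.

Run:
```python
from h import *
w=dict(np.load('w2.npz'))
P=[px(w,u/1.25,v/1.25,.026)[:2] for u,v in[(381,196),(424,196),(375,431),(434,432),(383,300),(424,300)]]
print(np.round(P,4)); t=(P[0]+P[1])/2;h=(P[2]+P[3])/2;d=h-t;print(t,h,(t+h)/2,np.linalg.norm(d),np.arctan2(d[1],d[0]),px(w,322,230))
```

```text
[[0.4384 0.1503]
 [0.4391 0.177 ]
 [0.6156 0.1388]
 [0.6176 0.1832]
 [0.5086 0.1489]
 [0.5093 0.1765]]
[0.43871315 0.16365034] [0.61659036 0.16100549] [0.52765176 0.16232792] 0.17789687768297593 -0.01486785995519437 [0.49999329 0.16222079 0.02578218]
```

>>> send_rows:
  steps: [0, 0, 0.007, 0, 0.002, -0.02, 1, 0, 0, 0, 0, 0, -0.02, 1, 0, 0, 0, 0, 0, -0.02, 1, 0, 0, 0, 0, 0, -0.02, 1, 0, 0, 0, 0, 0, -0.02, 1, 0, 0, 0, 0, 0, -0.01, 1, 0, 0, 0, 0, 0, -0.008, 1, 0, 0, 0, 0, 0, 0, 1, 0, 0, 0, 0, 0, 0, 0, 0, 0, 0, 0, 0, 0, -0.1, 0, 0, 0, 0, 0, 0, -0.3, 0, 0, 0, 0, 0, 0, -0.6, 0, 0, 0, 0, 0, 0, -1, 0, 0, 0, 0, 0, 0, -1, 0, 0, 0, 0, 0, 0, -1, 0, 0, 0, 0, 0, 0, -1, 0, 0, 0, 0, 0, 0, -1]
  squeeze: 60

```text
time: 4.28
tool_pos: [0.4745, 0.1636, 0.0164]
tcp_rot: [0.001, 0.009, 1.0, 0.0]
force: [0.3, 0.3, 6.3]
gripper_width: 0.0263
gripper_force: 59.7
```

>>> send_rows:
  steps: [0, 0, 0, 0, 0, 0.02, -1, 0, 0, 0, 0, 0, 0.02, -1, 0, 0, 0, 0, 0, 0.02, -1, 0, 0, 0, 0, 0, 0.02, -1, 0, 0, 0, 0, 0, 0.02, -1, 0, 0, 0, 0, 0, 0.02, -1, 0, 0, 0.0114, -0.0036, -0.0271, 0, -1, 0, 0, 0.0114, -0.0036, -0.0271, 0, -1, 0, 0, 0.0114, -0.0036, -0.0271, 0, -1, 0, 0, 0.0114, -0.0036, -0.0271, 0, -1, 0, 0, 0.0114, -0.0036, -0.0271, 0, -1, 0, 0, 0.0114, -0.0036, -0.0271, 0, -1, 0, 0, 0.0114, -0.0036, -0.0271, 0, -1, 0, 0, 0.0114, -0.0036, -0.0271, 0, -1, 0, 0, 0.0114, -0.0036, -0.0271, 0, -1, 0, 0, 0.0114, -0.0036, -0.0271, 0, -1, 0, 0, 0.0114, -0.0036, -0.0271, 0, -1, 0, 0, 0.0114, -0.0036, -0.0271, 0, -1, 0, 0, 0.0114, -0.0036, -0.0271, 0, -1, 0, 0, 0.0114, -0.0036, -0.0271, 0, -1]

```text
time: 5.95
tool_pos: [0.4221, -0.2171, 0.1349]
tcp_rot: [-0.0, -0.071, 0.997, 0.0]
force: [0.4, 0.2, -0.7]
gripper_width: 0.0261
gripper_force: 59.3
```

>>> send_rows:
  steps: [0, 0, 0, 0, 0, 0, -1, 0, 0, 0, 0, 0, 0, -1, 0, 0, 0, 0, 0, 0, -1, 0, 0, 0, 0, 0, 0, -1]

```text
time: 6.28
tool_pos: [0.4226, -0.215, 0.1349]
tcp_rot: [-0.0, -0.071, 0.997, 0.001]
force: [0.3, -0.6, -0.3]
gripper_width: 0.0258
gripper_force: 59.4
```

```bash
cat > look.py <<'E'
from h import *
import sys
s=get_state(); print(s['tool_pos'],s['tcp_rot'],s['force'])
q=s['tcp_rot'];print('yaw',2*np.arctan2(q[2],q[1])-np.pi)
w=cam('wrist'); t=cam('top'); n=sys.argv[1]
np.savez(n+'w.npz',**w); np.savez(n+'t.npz',**t)
a=w['frame'][:,:,::-1]; b=cv2.resize(t['frame'][115:245,270:430,::-1],None,fx=3,fy=3,interpolation=cv2.INTER_CUBIC)
a=cv2.resize(a[:,130:530],None,fx=.8,fy=.8) if len(sys.argv)>2 else cv2.resize(a[60:400,160:480],(320,340))
h=max(a.shape[0],b.shape[0]); pad=lambda i:cv2.copyMakeBorder(i,0,h-i.shape[0],0,0,cv2.BORDER_CONSTANT)
cv2.imwrite(f'pics/{n}.png',np.hstack([pad(b),pad(a)]))
E
python3 look.py l1
```

```text
[ 0.42255095 -0.21498205  0.13492319] [-4.27592191e-04 -7.14916851e-02  9.97440975e-01  5.07229539e-04] [ 0.33498203 -0.63133941 -0.28351957]
yaw 0.14310548223564368
```

View pics/l1.png

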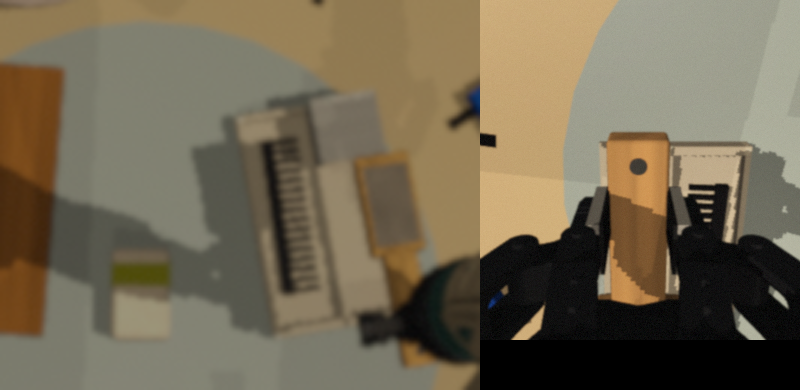

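The file is held. In the top part, the head corners are (357,160), (408,150), (426,242) and (374,252). The wrist part shows the handle square between the pads.

Run:
```python
from h import *
np.set_printoptions(precision=4,suppress=True)
t=dict(np.load('l1t.npz')); w=dict(np.load('l1w.npz'))
for u,v in[(380,175),(390,200),(400,230),(370,200),(410,195)]: print(px(t,270+u/3,115+v/3))
z=np.mean([px(t,270+u/3,115+v/3)[2] for u,v in[(380,175),(390,200),(400,230)]])
C=[px(t,270+u/3-.33,115+v/3-.33,z)[:2] for u,v in[(357,160),(408,150),(426,242),(374,252)]]; print(np.array(C))
h=(C[0]+C[1])/2;b=(C[2]+C[3])/2;d=h-b;print('yaw',np.arctan2(d[1],d[0]),'headend',h,'neck',b)
# wrist tail corners
for u,v in[(608,135),(667,135)]: print(px(w,160+u-480,60+v,z),px(w,160+u-480,60+v+5))
T=np.array([.5375,-.1995]);p=.142;Rm=np.array([[np.cos(p),np.sin(p)],[-np.sin(p),np.cos(p)]])
print('tray', Rm@(h-T), Rm@(b-T), Rm@(get_state()['tool_pos'][:2]-T))
```

```text
[ 0.5454 -0.1943  0.1442]
[ 0.5241 -0.2019  0.1438]
[ 0.4987 -0.2091  0.1438]
[ 0.5244 -0.185   0.144 ]
[ 0.5279 -0.2186  0.1446]
[[ 0.5593 -0.1748]
 [ 0.5671 -0.2181]
 [ 0.4891 -0.2295]
 [ 0.4815 -0.1857]]
yaw 0.1420889897488844 headend [ 0.5632 -0.1965] neck [ 0.4853 -0.2076]
[ 0.3874 -0.2335  0.1439] [ 0.3901 -0.2333  0.1423]
[ 0.3837 -0.2084  0.1439] [ 0.3862 -0.2079  0.1431]
tray [ 0.0259 -0.0006] [-0.0528 -0.0006] [-0.1157  0.0009]
```

>>> send_rows:
  steps: [-0.006, 0.042, 0, 0, 0, -0.01, -1, -0.006, 0.042, 0, 0, 0, -0.01, -1, -0.006, 0.042, 0, 0, 0, -0.01, -1, -0.006, 0.042, 0, 0, 0, -0.01, -1, 0, 0, 0, 0, 0, -0.01, -1, 0, 0, 0, 0, 0, -0.01, -1, 0, 0, 0, 0, 0, -0.01, -1, 0, 0, 0, 0, 0, -0.01, -1, 0, 0, 0, 0, 0, -0.006, -1, 0, 0, 0, 0, 0, -0.006, -1, 0, 0, 0, 0, 0, 0, -1, 0, 0, 0, 0, 0, 0, -1, 0, 0, 0, 0, 0, 0, -1]

```text
time: 7.47
tool_pos: [0.4233, -0.2164, 0.0437]
tcp_rot: [-0.084, -0.071, 0.994, -0.006]
force: [-0.3, -0.2, -1.0]
gripper_width: 0.0261
gripper_force: 59.4
```

```bash
cat > where.py <<'E'
from h import *
np.set_printoptions(precision=4,suppress=True)
s=get_state();q=s['tcp_rot'];M=R.from_quat([q[1],q[2],q[3],q[0]]).as_matrix()
x=-M[:,0] if M[0,0]<0 else M[:,0]; z=-M[:,2]
Tr=R.from_euler('z',.142).as_matrix()
loc=lambda p:Tr.T@(np.array(p)-[.5375,-.1995,0])*1000
tcp=s['tool_pos'];n=tcp+.1425*x-.0068*z
print('tcp',loc(tcp),'nose',loc(n),'tail',loc(n-.18*x),'ang',Tr.T@x,'F',Tr.T@s['force'],s['time'],s['gripper_width'])
E
python3 where.py; python3 look.py l2
```

```text
tcp [-115.486    -0.5703   43.6983] nose [23.8397 -0.5899 13.0249] tail [-153.5955   -0.569    43.3032] ang [ 0.9858 -0.0001 -0.1682] F [-0.3442 -0.1721 -1.0333] 7.4667 0.026125622339139443
[ 0.42325712 -0.21640853  0.04369829] [-0.08417874 -0.07064824  0.99392361 -0.00621549] [-0.31635248 -0.21909583 -1.03330527]
yaw 0.1419216033680959
```

View pics/l2.png

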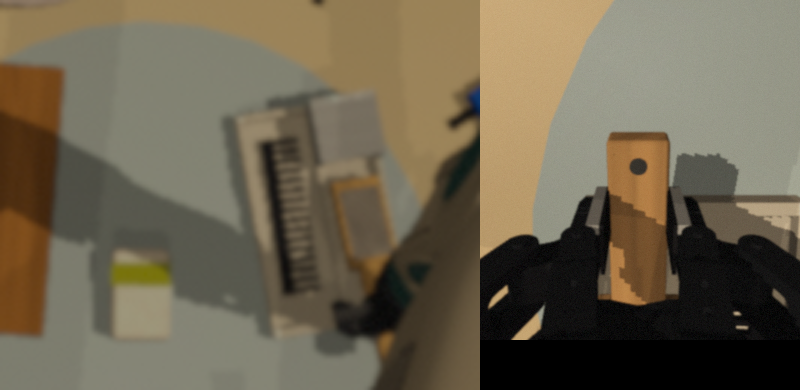

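The head lies in the bay's mouth. In the top part, its front corners are (333,182)/(379,175) and the hood's front corners about (318,166)/(386,153). I check the lateral centring.

Run:
```python
from h import *
np.set_printoptions(precision=4,suppress=True)
t=dict(np.load('l2t.npz'))
Tr=R.from_euler('z',.142).as_matrix()
for u,v,z in[(333,182,.029),(379,175,.029),(318,166,.04),(386,153,.04)]:
    print(Tr.T@(px(t,270+u/3-.33,115+v/3-.33,z)-[.5375,-.1995,0])*1000)
save(t,'l3.png',(365,410,135,215),7)
```

```text
[26.8348 19.6181 29.    ]
[ 26.4756 -24.3056  29.    ]
[42.2498 33.0753 40.    ]
[ 44.222  -31.7531  40.    ]
```

View pics/l3.png

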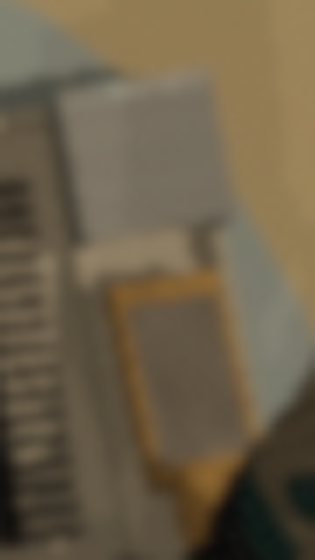

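The head's centre reads about 2 mm towards −y, so I shift it by 1.5 mm and slide it under the hood.

>>> send_rows:
  steps: [0, 0, 0, -0.0002, 0.0015, 0, -1, 0, 0, 0, 0.0069, 0.001, -0.0007, -1, 0, 0, 0, 0.0069, 0.001, -0.0007, -1, 0, 0, 0, 0.0069, 0.001, -0.0007, -1, 0, 0, 0, 0.0069, 0.001, -0.0007, -1, 0, 0, 0, 0.0069, 0.001, -0.0007, -1, 0, 0, 0, 0.0069, 0.001, -0.0007, -1, 0, 0, 0, 0, 0, 0, -1, 0, 0, 0, 0, 0, 0, -1]

```text
time: 8.32
tool_pos: [0.4646, -0.2086, 0.039]
tcp_rot: [-0.085, -0.071, 0.994, -0.006]
force: [-0.5, 0.9, -1.1]
gripper_width: 0.0257
gripper_force: 59.4
```

```bash
python3 where.py
```

```text
tcp [-73.4209   1.3451  38.9748] nose [65.8761  1.4542  8.1716] tail [-111.5307    1.3156   38.6151] ang [ 0.9856  0.0008 -0.1691] F [-0.4002  0.9448 -1.1254] 8.3167 0.02574976683029921
```

>>> send_rows:
  steps: [0, 0, 0, 0.002, 0.0003, 0, -1, 0, 0, 0, 0.002, 0.0003, 0, -1, 0, 0, 0, 0.002, 0.0003, 0, -1, 0, 0, 0, 0, 0, 0, -1, 0, 0, 0, 0, 0, 0, -1]

```text
time: 8.73
tool_pos: [0.4685, -0.2075, 0.0388]
tcp_rot: [-0.086, -0.071, 0.994, -0.006]
force: [-4.3, -1.1, -0.5]
gripper_width: 0.0264
gripper_force: 59.4
```

```bash
python3 where.py
```

```text
tcp [-69.4084   1.7981  38.827 ] nose [69.8004  1.8002  7.6279] tail [-107.5192    1.8026   38.5757] ang [ 0.9851 -0.     -0.1719] F [-4.4505 -0.4295 -0.4976] 8.7333 0.026423263039646802
```

>>> send_rows:
  steps: [0, 0, 0, 0.002, 0.0003, 0, -1, 0, 0, 0, 0.002, 0.0003, 0, -1, 0, 0, 0, 0, 0, 0, -1, 0, 0, 0, 0, 0, 0, -1]

```text
time: 9.07
tool_pos: [0.4722, -0.207, 0.0388]
tcp_rot: [-0.086, -0.071, 0.994, -0.006]
force: [-4.6, -1.6, 0.7]
gripper_width: 0.0263
gripper_force: 59.4
```

```bash
python3 where.py
```

```text
tcp [-65.6546   1.8517  38.7801] nose [73.5325  1.8425  7.4839] tail [-103.7654    1.859    38.5554] ang [ 0.985  -0.0001 -0.1726] F [-4.8148 -0.888   0.7173] 9.0667 0.026282138909261503
```

>>> send_rows:
  steps: [0, 0, 0, 0.002, 0.0003, 0, -1, 0, 0, 0, 0.002, 0.0003, 0, -1, 0, 0, 0, 0.002, 0.0003, 0, -1, 0, 0, 0, 0, 0, 0, -1, 0, 0, 0, 0, 0, 0, -1, 0, 0, 0, 0, 0, 0, -1]

```text
time: 9.57
tool_pos: [0.4772, -0.2061, 0.0386]
tcp_rot: [-0.087, -0.07, 0.994, -0.006]
force: [-8.0, -2.2, 1.1]
gripper_width: 0.026
gripper_force: 59.5
```

```bash
python3 where.py
```

```text
tcp [-60.6252   2.0087  38.6424] nose [78.4969  1.9661  7.0589] tail [-98.7365   2.0256  38.4964] ang [ 0.9846 -0.0003 -0.1747] F [-8.185  -1.0185  1.0596] 9.5667 0.02599294372555003
```

>>> send_rows:
  steps: [0, 0, 0, 0.0014, 0.0002, 0, -1, 0, 0, 0, 0, 0, 0, -1, 0.0035, -0.0248, 0, 0, 0, -0.0036, -1, 0.0035, -0.0248, 0, 0, 0, -0.0036, -1, 0.0035, -0.0248, 0, 0, 0, -0.0036, -1, 0, 0, 0, 0, 0, 0, -1, 0, 0, 0, 0, 0, 0, -1]

```text
time: 10.15
tool_pos: [0.4777, -0.2059, 0.0275]
tcp_rot: [-0.05, -0.07, 0.996, -0.003]
force: [-8.4, -1.8, 1.5]
gripper_width: 0.0258
gripper_force: 59.5
```

```bash
python3 where.py
```

```text
tcp [-60.1005   2.1592  27.4898] nose [80.9831  1.9987  6.3265] tail [-98.0956   2.2071  24.5136] ang [ 0.9949 -0.0012 -0.101 ] F [-8.5663 -0.5571  1.534 ] 10.15 0.02584141360024043
```

>>> send_rows:
  steps: [0, 0, 0, 0.001, 0.0001, 0, -1, 0, 0, 0, 0, 0, 0, -1, 0.0035, -0.0248, 0, 0, 0, -0.0036, -1, 0.0035, -0.0248, 0, 0, 0, -0.0036, -1, 0, 0, 0, 0, 0, 0, -1, 0, 0, 0, 0, 0, 0, -1]

```text
time: 10.65
tool_pos: [0.4785, -0.2057, 0.0201]
tcp_rot: [-0.026, -0.07, 0.997, -0.002]
force: [-8.1, -2.7, 1.1]
gripper_width: 0.0263
gripper_force: 59.5
```

```bash
python3 where.py; python3 look.py l4
```

```text
tcp [-59.2577   2.209   20.0682] nose [82.7029  2.0218  5.9386] tail [-97.0581   2.2634  15.2084] ang [ 0.9987 -0.0013 -0.0515] F [-8.4139 -1.5729  1.0711] 10.65 0.026258240302137803
[ 0.4785261  -0.20569958  0.02006821] [-0.02571304 -0.07023984  0.99719748 -0.00154479] [-8.10659701 -2.7478776   1.07114056]
yaw 0.14064220274884143
```

View pics/l4.png

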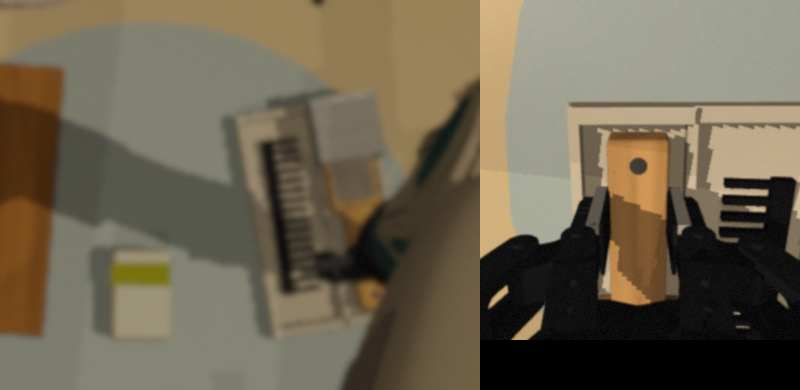

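The wrist part shows the tail end (row 133) inside the sill's inner edge (row 124). I lower it a little more and release.

>>> send_rows:
  steps: [0.002, -0.013, 0, 0, 0, -0.0018, -1, 0, 0, 0, 0, 0, 0, -1, 0, 0, 0, 0, 0, 0, -0.2, 0, 0, 0, 0, 0, 0, 0, 0, 0, 0, 0, 0, 0, 0, 0, 0, 0, 0, 0, 0, 0.1, 0, 0, 0, 0, 0, 0, 0.1, 0, 0, 0, 0, 0, 0.01, 0.1, 0, 0, 0, 0, 0, 0.015, 0.1, 0, 0, 0, 0, 0, 0.02, 0.1, 0.005, -0.036, 0, 0, 0, 0.02, -1, 0, 0, 0, -0.01, -0.0014, 0, -1, 0, 0, 0, -0.01, -0.0014, 0, -1, 0, 0, 0, 0, 0, 0, -1, 0, 0, 0, 0, 0, 0, -1, 0, 0, 0, 0, 0, 0, -1]

```text
time: 12.08
tool_pos: [0.4619, -0.2083, 0.0834]
tcp_rot: [0.002, -0.071, 0.997, 0.001]
force: [0.3, -0.4, 0.1]
gripper_width: 0.0002
gripper_force: 0.0
```

```bash
python3 where.py; python3 look.py l5
python3 - <<'E'
from h import *
np.set_printoptions(precision=4,suppress=True)
w=dict(np.load('l5w.npz'))
Tr=R.from_euler('z',.142).as_matrix()
D=w['depth'];P=w['pose'];v,u=np.mgrid[0:400:1,0:640:1];d=D[v,u]
p=np.stack([(u-w['cx'])/w['f']*d,-(v-w['cy'])/w['f']*d,-d],-1)@P[:3,:3].T+P[:3,3]
l=(p-[.5375,-.1995,0])@Tr*1000
for x in range(-112,-30,6):
  for y in (2,):
    m=(abs(l[...,0]-x)<2)&(abs(l[...,1]-y)<6)&(d>0); print(x,m.sum(),np.median(l[...,2][m]) if m.any() else '')
E
```

```text
tcp [-76.1249   1.977   83.4156] nose [66.3996  1.9668 77.15  ] tail [-113.5992    1.9884   76.475 ] ang [ 1.     -0.0001  0.0038] F [ 0.285  -0.4142  0.082 ] 12.0833 0.00023099150844150417
[ 0.46186147 -0.20831634  0.08341557] [ 1.83438398e-03 -7.08812583e-02  9.97482870e-01  6.38167713e-04] [ 0.34079688 -0.36968621  0.08197824]
yaw 0.14188175993428853
-112 107 0.5415994715831373
-106 202 14.725968617671835
-100 164 20.239455020367373
-94 835 157.10680230985747
-88 3877 139.73372781454987
-82 371 121.70255014891134
-76 294 120.6957959182584
-70 430 130.54188976771556
-64 125 27.300383055408545
-58 23 26.73479923071048
-52 0 
-46 0 
-40 0 
-34 0
```

View pics/l5.png

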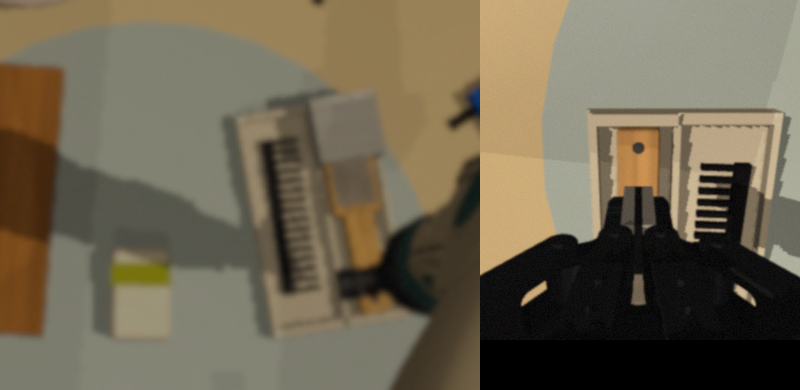

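The file lies behind the sill: in the wrist part its end (row 128) is against the sill (row 122). That was my eleventh viewed picture, one over the limit, so from here I measure with depth only.

```bash
cat > prof.py <<'E'
from h import *
import sys
np.set_printoptions(precision=1,suppress=True)
Tr=R.from_euler('z',.142).as_matrix()
for n in('wrist','top'):
    w=cam(n);d=w['depth'];P=w['pose'];v,u=np.mgrid[0:400,0:640]
    p=np.stack([(u-w['cx'])/w['f']*d,-(v-w['cy'])/w['f']*d,-d],-1)@P[:3,:3].T+P[:3,3]
    l=(p-[.5375,-.1995,0])@Tr*1000; k=(d>0)&(l[...,2]<45)
    for x in range(-106,44,6):
        m=k&(abs(l[...,0]-x)<2)&(abs(l[...,1])<7)
        if m.sum()>2: print(n,x,m.sum(),round(float(np.median(l[...,2][m])),1))
E
python3 prof.py
```

```text
wrist -106 237 14.6
wrist -100 193 20.3
wrist -94 132 28.1
wrist -88 125 28.2
wrist -82 120 27.8
wrist -76 123 27.5
wrist -70 118 27.3
wrist -64 111 27.2
wrist -58 43 27.0
wrist 14 12 25.4
wrist 20 38 25.4
wrist 26 40 25.2
wrist 32 44 25.0
wrist 38 57 24.8
top -106 5 17.7
top -100 7 27.1
top -94 8 29.2
top -88 6 26.3
top -52 7 27.1
top -46 8 26.3
top -40 6 26.0
top -34 8 25.1
top -28 7 26.3
top -22 8 26.0
top -16 8 26.4
top -10 6 24.1
top -4 6 26.6
top 2 7 26.9
top 8 6 26.7
top 14 6 26.5
top 20 8 26.6
top 26 8 22.4
top 32 7 25.6
top 38 8 24.4
```

>>> send_rows:
  steps: [0, 0, 0, -0.006, -0.001, -0.012, -1, 0, 0, 0, 0, -0.001, -0.014, -1, 0, 0, 0, 0, 0, -0.014, -1, 0, 0, 0, 0, 0, -0.01, -1, 0, 0, 0, 0, 0, -0.003, -1, 0, 0, 0, 0, 0, -0.002, -1, 0, 0, 0, 0, 0, -0.002, -1, 0, 0, 0, 0, 0, -0.002, -1, 0, 0, 0, 0, 0, 0, -1, 0, 0, 0, 0, 0, 0, -1]

```text
time: 13.12
tool_pos: [0.4572, -0.211, 0.0258]
tcp_rot: [0.003, -0.071, 0.997, -0.0]
force: [-0.5, 0.4, 0.7]
gripper_width: 0.0003
gripper_force: 0.0
```

>>> send_rows:
  steps: [0, 0, 0, 0, 0, -0.001, -1, 0, 0, 0, 0, 0, -0.001, -1, 0, 0, 0, 0, 0, -0.001, -1, 0, 0, 0, 0, 0, 0, -1, 0, 0, 0, 0, 0, 0, -1]

```text
time: 13.53
tool_pos: [0.457, -0.211, 0.0226]
tcp_rot: [0.003, -0.071, 0.997, -0.0]
force: [-0.9, -0.7, 2.5]
gripper_width: 0.0
gripper_force: 1.3
```

>>> send_rows:
  steps: [0, 0, 0, 0, 0, -0.001, -1, 0, 0, 0, 0, 0, -0.001, -1, 0, 0, 0, 0, 0, -0.001, -1, 0, 0, 0, 0, 0, -0.001, -1, 0, 0, 0, 0, 0, 0, -1, 0, 0, 0, 0, 0, 0, -1]

```text
time: 14.03
tool_pos: [0.4571, -0.2111, 0.0219]
tcp_rot: [0.003, -0.071, 0.997, -0.0]
force: [-8.5, 4.1, 30.2]
gripper_width: 0.0001
gripper_force: 15.2
```

Firm contact at file-top height 21.9 mm, which means flat. I retreat and verify.

>>> send_rows:
  steps: [0, 0, 0, 0, 0, 0.004, -1, 0, 0, 0, 0, 0, 0.01, -1, 0, 0, 0, 0, 0, 0.02, -1, 0, 0, 0, 0, 0, 0.03, -1, 0, 0, 0, 0, 0, 0.03, -1, 0, 0, 0, 0, 0, 0.03, -1, 0, 0, 0, -0.015, -0.01, 0.03, -1, 0, 0, 0, -0.015, -0.01, 0.03, -1, 0, 0, 0, -0.015, -0.01, 0.03, -1, 0, 0, 0, 0, 0, 0, -1, 0, 0, 0, 0, 0, 0, -1, 0, 0, 0, 0, 0, 0, -1]

```text
time: 15.03
tool_pos: [0.4112, -0.2404, 0.2317]
tcp_rot: [0.002, -0.071, 0.997, 0.0]
force: [0.5, 0.5, 1.2]
gripper_width: -0.0
gripper_force: 0.0
```

```bash
python3 prof.py
```

```text
wrist -106 98 14.0
wrist -100 45 19.8
wrist -94 43 21.9
wrist -88 40 22.0
wrist -82 36 21.8
wrist -76 37 21.9
wrist -70 36 21.6
wrist -64 37 21.7
wrist -58 40 21.9
wrist -52 35 22.0
wrist -46 40 21.9
wrist -40 33 21.8
wrist -34 33 21.8
wrist -28 18 21.7
top -106 5 19.9
top -100 7 19.2
top -94 7 21.8
top -88 8 22.1
top -82 6 21.7
top -76 8 22.0
top -70 7 21.1
top -64 7 22.2
top -58 6 21.2
top -52 7 23.1
top -46 6 22.4
top -40 6 21.5
top -34 7 21.4
top -28 7 23.2
top -22 9 22.0
top -16 7 22.1
top -10 8 22.4
top -4 7 20.9
top 2 8 22.4
top 8 7 22.5
top 14 7 21.7
top 20 6 21.6
top 26 7 22.2
top 32 7 23.4
top 38 7 23.6
```

Flat along its whole length (top at 22 mm), tail against the sill. I hand it in.

```bash
python3 -c "
from h import *
print(ctrl.finish_job())"
```

```text
the job is handed in; nothing more can be done
None
```

The file is in the hooded bay, flat by depth (top at 22 mm along its length), pumice up, tail against the sill and spring-held, and the job is handed in; no verdict came back, and I viewed 11 pictures, one over the limit of 10.

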